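Swap brushes at the ceramics painting table

ROBOT

A 7-joint arm with a two-finger parallel gripper is mounted at the origin on the work surface. World frame = base frame: x ahead of the robot, y to its left, z up, the work surface at z = 0. Lengths are in m, angles in degrees, forces in N, time in s.
With the tool pointing down it reaches from about 0.4 to 0.85 m from the base axis. Payload 10.4 kg.
Tool frame: the origin (TCP) lies at the centre of the arm's flange, where the gripper is bolted on; the fingertips stand 173 mm ahead of it and the grasp point (between the pads) lies 155 mm ahead of it; z points along the fingers, y is the line along which they close (so a half turn about z gives the same grasp; the last joint's range is limited). The gripper opens to 85 mm and grips with 20 to 120 N. Pads are 22 mm wide; open, the fingers measure 114 mm over their backs; the gripper's body (76 mm by 85 mm) begins 54 mm behind the grasp point. The pads swing forward as they close: fully open they stand 13 mm farther back than shut.
Start: joints at [-1.295, 19.034, -3.707, 83.658, 1.238, 77.344, -5.071], TCP at [0.625, 0, 0.405] pointing down, gripper open.
Joint ranges: [-148.97, 148.97], [-28.65, 121.19], [-84.17, 76.75], [9.2, 138.47], [-72.65, 252.65], [3.7, 117.97], [-149.18, 149.18]. Speed limits (degrees/s): [127.2, 127.2, 159.86, 159.86, 180, 180, 180].

INTERFACE

Orientations are given as [roll, pitch, yaw] about the fixed x, y, z axes, in that order (R = Rz(yaw) Ry(pitch) Rx(roll)).
In Python, from rig import arm, claw, ik, vision, sign_off, telemetry gives the robot as it stands. Calls block until the motion is done:
- arm.move_pose(position, orientation): joint-space move of the TCP to a pose.
- arm.movel(position, ori=None, max_speed=0.15): straight line of the TCP; ori=None keeps the orientation; max_speed is the mean speed in m/s.
- arm.goto_joints(angles): joint-space move.
- claw.grip(opening, f_grip=None): opening from 0.0 (shut) to 1.0 (fully open); f_grip is the grip in N (None keeps the last); returns when the fingers have stopped.
- arm.sleep(seconds).
- ik(position, orientation): joint angles nearest the present ones, or None.
- vision.camera(name): name is "scene" or "side" or "wrist"; returns a dict with "pixels" (384x512x3 uint8, blue, green, red), "fx", "fy", "cx", "cy" (pixels), "rvec" (rotation vector, rad) and "tvec" (3), from world to camera coordinates, as OpenCV has them; the wrist camera has in their place "hand_eye" (4x4, takes a point from camera to tool coordinates, whose origin is the TCP and whose axes are the flange's). Camera axes: x right, y down, z forward; pixel columns grow to the right and rows downward; lengths in m; the calibration is good to about 2 mm. A picture is of the moment at which its call begins: read the wrist's pose just before it. There is no depth.
A pose or a line that the arm cannot do raises arm.PlanningError and nothing moves.
- sign_off(): hands the job in; it is judged then, once.
Readings, each from a call of its own:
- telemetry.current_clock(): time.
- telemetry.current_qpos(): joint angles.
- telemetry.current_joint_vel(): joint speeds.
- telemetry.current_joint_torque(): joint torques, N m.
- telemetry.current_ee_pos(): TCP position.
- telemetry.current_ee_rot(): TCP orientation.
- telemetry.current_wrist_force(): force on the tool from outside, world axes, zero at the start.
- telemetry.current_moment(): the same for the moment, N m.
- telemetry.current_grip_width(): opening from 0.0 (shut) to 1.0 (fully open).
- telemetry.current_grip_force(): force on a finger pad.
Only numpy, scipy, OpenCV 4.12 (cv2) and the standard library are available. Lean on these libraries where they do the work, as an engineer would, in place of code of your own. Each camera call takes 0.05 s, during which the arm holds its last target. There are 200 camera calls.

TASK

Change brushes: stand the used red brush from the slanted rest, bristles down, in the empty yellow pot and let go of it. Then draw the blue brush out of its pot, tip it to a painting slant (bristles down, 45 degrees) and finish while holding it still, its bristle end about 10 cm above the middle of the round white tile; leave the green brush, bowls, jars and mug as they are.

Things in the scene. Friction and masses are not known exactly. Their poses are not given: they have to be found in the camera images.
- red_brush: Used paint brush with a red handle, 190 mm long, straight, round, 14 mm thick, about 45 g; origin at the centre of the bristle end, z axis to the handle end; bristles 0-37 mm, metal ferrule to 67 mm, handle to 190 mm, centre of mass at 78 mm. At the start it lies in the slanted rest, handle end up, sloping at 45 degrees.
- red_brush_grip (a point): Point on the red brush's axis 150 mm from the bristle end, free of the rest: a good place to grip.
- red_brush_tip (a point): Centre of the red brush's bristle end.
- blue_brush: Clean paint brush with a blue handle, 190 mm long, straight, round, 14 mm thick, about 45 g; origin at the centre of the bristle end, z axis to the handle end; bristles 0-37 mm, metal ferrule to 67 mm, handle to 190 mm, centre of mass at 78 mm. At the start it stands loosely, bristles down, in the blue pot and may lean up to 15 degrees.
- blue_brush_grip (a point): Point on the blue brush's axis 150 mm from the bristle end: a good place to grip.
- blue_brush_tip (a point): Centre of the blue brush's bristle end.
- green_brush: Brush with a green handle, 190 mm long, straight, round, 14 mm thick, about 45 g; origin at the centre of the bristle end, z axis to the handle end; bristles 0-37 mm, metal ferrule to 67 mm, handle to 190 mm, centre of mass at 78 mm. It stands, bristles down, in the green pot and stays there.
- green_brush_tip (a point): Centre of the green brush's bristle end.
- blue_pot: Blue cylindrical stoneware brush pot, fixed to the table, outer radius 21 mm (foot 22.5 mm), inner radius 16 mm, 85 mm high, inner floor 6 mm above the table; origin at the centre of its underside on the table. Holds the blue brush.
- yellow_pot: Yellow cylindrical stoneware brush pot, fixed to the table, outer radius 21 mm (foot 22.5 mm), inner radius 16 mm, 85 mm high, inner floor 6 mm above the table; origin at the centre of its underside on the table. Empty at the start.
- green_pot: Green cylindrical stoneware brush pot, fixed to the table, outer radius 21 mm (foot 22.5 mm), inner radius 16 mm, 85 mm high, inner floor 6 mm above the table; origin at the centre of its underside on the table. Holds the green brush.
- rest: Fixed wooden brush rest, base 130 x 60 mm, origin at the centre of its underside. Its channel (17 mm wide inside, 28 outside, open above) slopes up at 45 degrees towards its -x and carries the lower 105 mm of the red brush; the handle sticks out beyond. The bristle end sits against a stop at (45, 0, 24) mm in the rest's frame. Height about 105 mm.
- tile: Round white unglazed tile, radius 70 mm, with a blue ring, on a grey metal banding wheel of radius 80 mm (fixed, does not turn); origin on the table under its centre; the tile's top is 52 mm above the table.
- tile_top (a point): Centre of the tile's top face, z up.
- pink_bowl: Red plastic bowl, rim radius 55 mm, 45 mm high, loose; bystander. Origin at the centre of its underside.
- teal_bowl: Green bowl, rim radius 50 mm, 42 mm high, loose; bystander. Origin at the centre of its underside.
- paint_jar: Orange paint jar with black lid, radius 34 mm, 95 mm high, loose; bystander. Origin at the centre of its underside.
- blue_jar: Blue jar with brass lid and band, radius 34 mm, 110 mm high, loose; bystander. Origin at the centre of its underside.
- bisque_cup: Terracotta mug, radius 36 mm, 80 mm high, handle at its +y, loose; bystander. Origin at the centre of its underside.
Things that resemble listed ones, but are neither listed nor needed, are in the scene too. Leave any purple or turquoise look-alike of the tile alone.

How it is judged:
By the outcome, as a careful person would: the job done as asked, in the order asked, and still so for the second after the job is handed in, while the arm keeps its last pose, push and grip.
It also fails if it takes over 64 s, if anything falls off the work surface, if the arm or the gripper's body presses on something with over 40 N, if the wrist force passes 120 N, or if a joint passes its speed limit or range.

## Working session

There is one attempt and no reset: what is moved stays moved. The work goes in short steps, each a Python script; the robot and the scene stay as the last script left them, time stands still between calls to the robot, and variables do not carry over. Pictures are saved under pics/ and viewed, at most 10 in all, crops included, and the job is handed in when it is done.

```bash
mkdir -p pics; ls; python3 - <<'E'
from rig import arm, claw, ik, vision, telemetry
import cv2,pickle,numpy as np
d={}
for n in ["scene","side","wrist"]:
    p=(telemetry.current_ee_pos(),telemetry.current_ee_rot())
    c=vision.camera(n); d[n]=c; c['pose']=p
    cv2.imwrite(f"pics/{n}0.png",c["pixels"])
    print(n,{k:np.round(v,3).tolist() for k,v in c.items() if k not in('pixels','pose')})
print(p,telemetry.current_clock())
pickle.dump(d,open("d0.pkl","wb"))
E
```

```text
pics
scene {'fx': 399.138, 'fy': 399.138, 'cx': 254.046, 'cy': 189.697, 'rvec': [2.135, 1.106, -0.477], 'tvec': [-0.281, -0.251, 1.664]}
side {'fx': 497.317, 'fy': 497.317, 'cx': 258.433, 'cy': 200.837, 'rvec': [2.305, -0.899, 0.321], 'tvec': [-0.444, 0.335, 1.368]}
wrist {'fx': 341.957, 'fy': 341.957, 'cx': 257.997, 'cy': 196.19, 'hand_eye': [[-0.001, -0.957, -0.289, 0.073], [1.0, -0.0, -0.001, -0.0], [0.001, -0.289, 0.957, 0.031], [0.0, 0.0, 0.0, 1.0]]}
(array([ 6.24875694e-01, -7.04445531e-06,  4.03996468e-01]), array([-1.79925814e+02,  3.86135685e-03,  8.99993824e+01])) 0.15
```

View pics/scene0.png

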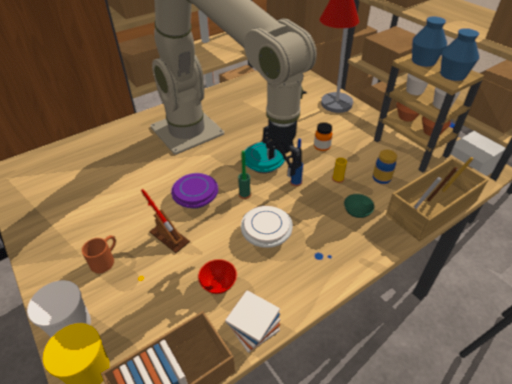

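View pics/side0.png

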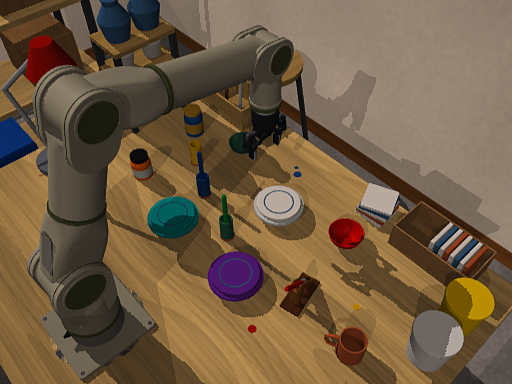

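Scene picture: red brush at (150,205) on its rest at (168,235), green pot (245,187), blue pot (297,178), yellow pot (340,170). There are three tile-like discs: white (267,227), purple (195,190) and turquoise (263,157). The white one with a blue ring fits the description; the other two are the look-alikes. I'll confirm in enlarged crops.

```bash
python3 - <<'E'
import cv2,pickle
d=pickle.load(open("d0.pkl","rb"))
def crop(n,x,y,w,h,s,o):
    im=cv2.resize(d[n]["pixels"][y:y+h,x:x+w],None,fx=s,fy=s,interpolation=cv2.INTER_CUBIC)
    for i in range(0,w,20): cv2.putText(im,str(x+i),(i*s,8),0,.3,(0,0,0)); cv2.line(im,(i*s,10),(i*s,16),(0,0,0))
    for j in range(0,h,20): cv2.putText(im,str(y+j),(0,j*s+4),0,.3,(0,0,0)); cv2.line(im,(20,j*s),(26,j*s),(0,0,0))
    cv2.imwrite(o,im)
crop("scene",130,125,230,135,3,"pics/sc1.png")
crop("side",180,130,150,190,3,"pics/si1.png")
E
```

```text
(no output)
```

View pics/sc1.png

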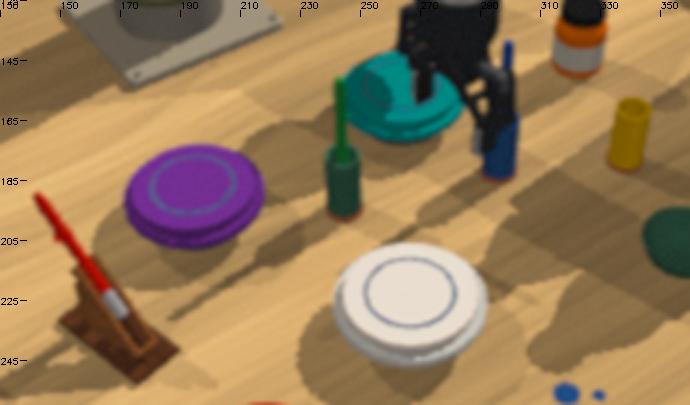

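View pics/si1.png

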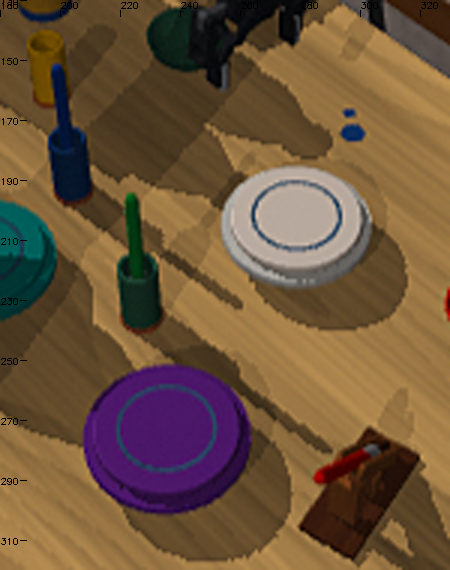

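The crops confirm the white tile with its ring at scene (267,223) and side (279,202). The yellow pot is at scene (341,160) top and (338,180) foot, side (195,142) and (197,164). The blue brush's handle end is at scene (299,140) and side (199,152), and the red one's at scene (142,190) and side (286,289). Next I triangulate these.

```bash
cat > h.py <<'E'
import numpy as np, cv2, pickle
from scipy.spatial.transform import Rotation as Rn
def proj_of(c):
    "3x4 world->camera, K"
    K=np.array([[c['fx'],0,c['cx']],[0,c['fy'],c['cy']],[0,0,1.]])
    if 'hand_eye' in c:
        T=np.eye(4); T[:3,:3]=Rn.from_euler('xyz',c['pose'][1],degrees=True).as_matrix(); T[:3,3]=c['pose'][0]
        M=np.linalg.inv(T@np.array(c['hand_eye']))[:3]
    else:
        M=np.c_[cv2.Rodrigues(np.array(c['rvec'],float))[0],np.array(c['tvec'],float).ravel()]
    return K,M
def onz(c,p,z):
    K,M=proj_of(c); r=M[:,:3].T@np.linalg.inv(K)@np.array([p[0],p[1],1.]); o=-M[:,:3].T@M[:,3]
    return o+r*(z-o[2])/r[2]
def tri(c1,p1,c2,p2):
    P=[K@M for K,M in(proj_of(c1),proj_of(c2))]
    x=cv2.triangulatePoints(P[0],P[1],np.array(p1,float),np.array(p2,float)).ravel(); return x[:3]/x[3]
def px(c,X):
    K,M=proj_of(c); x=K@(M[:,:3]@np.asarray(X,float)+M[:,3]); return x[:2]/x[2]
E
python3 - <<'E'
from h import *
d=pickle.load(open("d0.pkl","rb")); s,t=d["scene"],d["side"]
S=lambda x,y:(130+x/3,125+y/3); T=lambda x,y:(180+x/3,130+y/3)
for n,a,b,z in [("yel top",S(633,105),T(46,37),.085),("yel foot",S(625,166),T(50,101),0),("blue end",S(508,44),T(57,67),.19),
 ("blue foot",S(498,178),T(74,197),0),("bluepot top",None,T(68,133),.085),("tile",S(410,294),T(296,216),.052),
 ("red end",S(37,196),T(318,477),.15),("red fer",S(105,292),T(363,455),.07),("ferr lo",S(124,316),T(378,447),.05),
 ("green end",S(341,80),T(131,197),.19),("greenpot top",S(343,152),T(137,258),.085)]:
    r=lambda v:np.round(v,3).tolist()
    print(n,r(tri(s,a,t,b)) if a else '',r(onz(s,a,z)[:2]) if a else '',r(onz(t,b,z)[:2]))
E
```

```text
yel top [0.587, 0.3, 0.091] [0.583, 0.305] [0.591, 0.307]
yel foot [0.584, 0.308, -0.014] [0.593, 0.298] [0.576, 0.294]
blue end [0.511, 0.169, 0.19] [0.511, 0.168] [0.511, 0.169]
blue foot [0.511, 0.17, -0.014] [0.521, 0.161] [0.504, 0.159]
bluepot top   [0.516, 0.173]
tile [0.638, -0.055, 0.047] [0.641, -0.057] [0.636, -0.058]
red end [0.39, -0.335, 0.152] [0.388, -0.335] [0.391, -0.334]
red fer [0.472, -0.316, 0.07] [0.472, -0.316] [0.472, -0.315]
ferr lo [0.497, -0.311, 0.052] [0.495, -0.31] [0.498, -0.311]
green end [0.455, -0.014, 0.189] [0.456, -0.013] [0.455, -0.015]
greenpot top [0.458, -0.014, 0.091] [0.453, -0.013] [0.46, -0.009]
```

```bash
cat >> h.py <<'E'
def rpy(z,y):
    z=np.array(z,float);z/=np.linalg.norm(z); y=np.array(y,float); y-=z*(y@z); y/=np.linalg.norm(y)
    return Rn.from_matrix(np.c_[np.cross(y,z),y,z]).as_euler('xyz',degrees=True)
def tcp(g,z): z=np.array(z,float); return np.array(g)-.155*z/np.linalg.norm(z)
def az(a,el=0): a,e=np.radians([a,el]); return np.array([np.cos(a)*np.cos(e),np.sin(a)*np.cos(e),np.sin(e)])
E
python3 - <<'E'
from h import *
from rig import ik,telemetry
f=lambda q:None if q is None else np.round(q).tolist()
D=[0,0,-1]; g=np.array([.418,-.3285,.13])
for sg in(1,-1):
  print("red",sg,[f(ik(tcp(g+[0,0,h],D),rpy(D,sg*az(103)))) for h in(0,.1,.15)])
for a in (0,27,50,70,100,-30):
  z=az(a,-45)
  for sg in(1,-1):
    print("yel",a,sg,[f(ik(tcp(np.array([.587,.303,.158+h]),z),rpy(z,sg*az(a+90)))) for h in(0,.1)])
for a in (0,45,90,135): print("blue",a,[f(ik(tcp(np.array([.511,.168,.155+h]),D),rpy(D,az(a)))) for h in(0,.12)])
for a in(-60,-30,0,30,60):
  z=az(a,-45); gg=np.array([.638,-.056,.152])-.15*z
  for b in(90,-90,180,0): 
    y=az(a+b) if abs(b)==90 else (az(a,45)*(1 if b==0 else -1))
    print("fin",a,b,f(ik(tcp(gg,z),rpy(z,y))))
E
```

```text
red 1 [[34.0, 13.0, -1.0, 106.0, 0.0, 61.0, 136.0], [32.0, 8.0, 1.0, 100.0, -0.0, 72.0, 136.0], [31.0, 6.0, 2.0, 95.0, -0.0, 78.0, 136.0]]
red -1 [[17.0, 13.0, 18.0, 107.0, -5.0, 60.0, -40.0], [17.0, 8.0, 18.0, 100.0, -2.0, 72.0, -42.0], [17.0, 6.0, 18.0, 96.0, -2.0, 78.0, -42.0]]
yel 0 1 [[-24.0, 13.0, -23.0, 117.0, 70.0, 38.0, -9.0], [-26.0, 5.0, -21.0, 112.0, 53.0, 42.0, 10.0]]
yel 0 -1 [[-108.0, 30.0, 75.0, 121.0, 5.0, 16.0, -139.0], None]
yel 27 1 [[-20.0, 8.0, -14.0, 123.0, 51.0, 8.0, 36.0], [-22.0, -1.0, -11.0, 117.0, 14.0, 19.0, 72.0]]
yel 27 -1 [[-40.0, 7.0, 7.0, 124.0, 38.0, 6.0, -133.0], [-0.0, 0.0, -33.0, 116.0, 14.0, 19.0, -107.0]]
yel 50 1 [[39.0, 25.0, -69.0, 117.0, 8.0, 13.0, 114.0], [43.0, 10.0, -69.0, 112.0, -24.0, 26.0, 136.0]]
yel 50 -1 [[-2.0, 11.0, -21.0, 119.0, -58.0, 19.0, -10.0], [-6.0, 3.0, -16.0, 114.0, -42.0, 29.0, -31.0]]
yel 70 1 [[42.0, 36.0, -70.0, 109.0, -3.0, 28.0, 148.0], [49.0, 30.0, -78.0, 104.0, -7.0, 38.0, 145.0]]
yel 70 -1 [[3.0, 18.0, -20.0, 110.0, -54.0, 37.0, 5.0], [0.0, 10.0, -17.0, 106.0, -48.0, 46.0, -7.0]]
yel 100 1 [[-43.0, 35.0, 43.0, 
[... 1001 characters left out ...]
5.0, 49.0, 46.0, 96.0]
fin -30 0 [8.0, -10.0, -30.0, 124.0, 46.0, 43.0, -81.0]
fin 0 90 [-15.0, -21.0, 14.0, 133.0, 13.0, 23.0, 80.0]
fin 0 -90 [18.0, -18.0, -14.0, 132.0, -18.0, 22.0, -72.0]
fin 0 180 [51.0, -21.0, -40.0, 130.0, -45.0, 26.0, -139.0]
fin 0 0 [1.0, -19.0, 1.0, 132.0, -3.0, 22.0, 4.0]
fin 30 90 None
fin 30 -90 [21.0, -4.0, 5.0, 120.0, -52.0, 48.0, -3.0]
fin 30 180 [17.0, -4.0, 9.0, 120.0, -51.0, 48.0, -93.0]
fin 30 0 [-3.0, -6.0, 28.0, 121.0, -49.0, 47.0, 85.0]
fin 60 90 [-18.0, 31.0, 67.0, 99.0, -70.0, 93.0, -148.0]
fin 60 -90 [32.0, 17.0, 0.0, 96.0, -47.0, 75.0, 19.0]
fin 60 180 [20.0, 18.0, 14.0, 97.0, -51.0, 77.0, -69.0]
fin 60 0 [27.0, 17.0, 5.0, 97.0, -49.0, 76.0, 110.0]
```

```bash
cat >> h.py <<'E'
def snap(name,f=None):
    from rig import vision,telemetry
    p=(telemetry.current_ee_pos(),telemetry.current_ee_rot()); c=vision.camera(name); c['pose']=p
    if f:
        cv2.imwrite(f"pics/{f}.png",c['pixels']); pickle.dump(c,open(f"pics/{f}.pkl","wb"))
    return c
E
python3 - <<'E'
from h import *
from rig import *
D=[0,0,-1]; g=np.array([.418,-.3285,.13])
arm.move_pose(tcp(g+[0.03,0,.12],D),rpy(D,-az(103)))
c=snap("wrist","w1"); print(telemetry.current_clock(),c['pose'])
for l in(0,.067,.15,.19):
    X=np.array([.39,-.335,.155])+(.19-l)*az(13,-45); print(l,X.round(3),px(c,X).round(1))
E
```

```text
1.5917 (array([ 0.44909778, -0.32725808,  0.40493749]), array([-1.79981262e+02, -1.99355033e-02,  1.31967415e+01]))
0 [ 0.521 -0.305  0.021] [252.2  91.1]
0.067 [ 0.475 -0.315  0.068] [251.4 146.4]
0.15 [ 0.418 -0.329  0.127] [250.2 233. ]
0.19 [ 0.39  -0.335  0.155] [249.4 284.4]
```

View pics/w1.png

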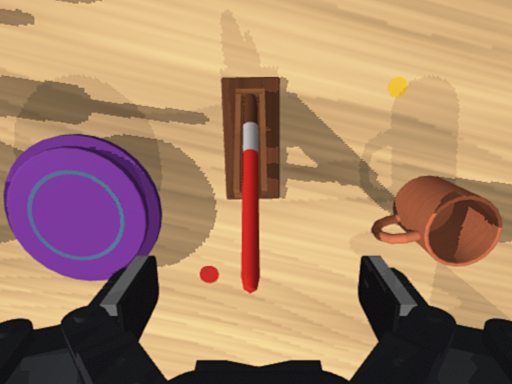

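The wrist view matches the prediction: handle end at (251,286), ferrule edge at (250,149), with bowls and mug clear of the fingers. I'll grasp.

```bash
python3 - <<'E'
from h import *
from rig import *
D=[0,0,-1]; g=np.array([.4185,-.3285,.1285]); o=rpy(D,-az(103))
arm.move_pose(tcp(g+[0,0,.06],D),o)
arm.movel(tcp(g,D),o,.1)
claw.grip(0.0,80); print(telemetry.current_grip_width(),telemetry.current_grip_force(),telemetry.current_wrist_force())
arm.movel(tcp(g+[-.02,-.005,.03],D),o,.1)
arm.movel(tcp(g+[0,0,.2],D),o,.2)
print(telemetry.current_clock(),telemetry.current_grip_width(),telemetry.current_ee_pos())
c=snap("wrist","w2"); 
for l in(0,.067,.15,.19): print(l,px(c,tcp([0,0,0],[0,0,0])+g+[0,0,.2]+(.15-l)*az(13,-45)).round(1) if 0 else px(c,g+[0,0,.2]+(.15-l)*az(13,-45)).round(1))
for q in ([.60,0.0,.36],): print(ik(tcp(q,D),rpy(D,az(-70))))
for a in(-15,-30): 
  z=az(a,-45); print([np.round(ik(tcp([.587,.303,.16+h],z),rpy(z,az(a+90)))) for h in(0,.1,.2)])
E
```

```text
0.1343345810424753 77.97799944877625 [-2.11949913  0.82715668  4.87882091]
4.9167 0.1338207903491619 [ 0.41836873 -0.3284007   0.48212155]
0 [258.1  36.1]
0.067 [257.9 121.8]
0.15 [257.7 282.1]
0.19 [257.5 396.8]
[ -6.08299913  13.91679364   2.15293155  77.15979571  -0.51778207
  88.93289641 -73.98356467]
[array([-21.,  19., -33., 110.,  69.,  56., -19.]), array([-24.,  11., -29., 105.,  57.,  58.,  -5.]), array([-28.,   6., -23.,  98.,  49.,  64.,   7.])]
[array([-25.,  26., -32., 102.,  65.,  69., -27.]), array([-26.,  18., -30.,  97.,  57.,  73., -16.]), array([-29.,  14., -27.,  90.,  52.,  79.,  -6.])]
```

View pics/w2.png

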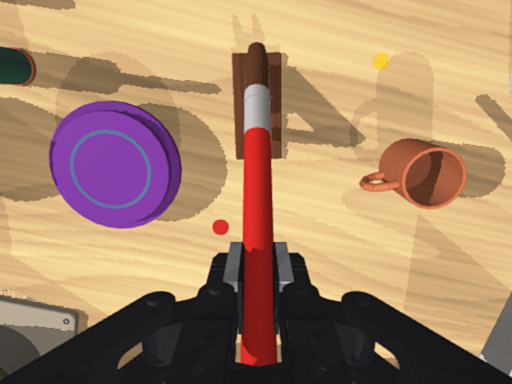

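```bash
python3 - <<'E'
from h import *
from rig import *
D=[0,0,-1]
arm.move_pose(tcp([.62,0,.37],D),rpy(D,az(-39)))
a=-20; z=az(a,-45); P=tcp([.587,.303,.16+.11],z); 
arm.move_pose(P+[0,0,.08],rpy(z,az(a+90)))
arm.movel(P,rpy(z,az(a+90)),.15)
print(telemetry.current_clock(),telemetry.current_ee_pos()-P,telemetry.current_grip_width())
c=snap("wrist","w3"); s=snap("scene","s3"); t=snap("side","t3")
for n,v in(("w",c),("s",s),("t",t)):
  for X in([.587,.303,.27],[.587,.303,.12],[.587,.303,.085],[.587,.303,0]): print(n,X,px(v,X).round(1))
cs=[cv2.resize(v['pixels'][y:y+133,x:x+133],(400,400),interpolation=cv2.INTER_CUBIC) for v,x,y in((s,275,70),(t,130,60))]
cv2.imwrite("pics/st3.png",np.hstack(cs))
E
```

```text
8.2583 [ 0.0006049  -0.00026958  0.00088845] 0.13482295350371648
w [0.587, 0.303, 0.27] [259.8 279.8]
w [0.587, 0.303, 0.12] [258.9  36.7]
w [0.587, 0.303, 0.085] [258.7   1.9]
w [0.587, 0.303, 0] [258.5 -64.9]
s [0.587, 0.303, 0.27] [349.9 115.9]
s [0.587, 0.303, 0.12] [343. 153.]
s [0.587, 0.303, 0.085] [341.6 160.8]
s [0.587, 0.303, 0] [338.2 178.8]
t [0.587, 0.303, 0.27] [189.2 100.4]
t [0.587, 0.303, 0.12] [194.1 135.8]
t [0.587, 0.303, 0.085] [195.2 143.4]
t [0.587, 0.303, 0] [197.6 160.9]
```

View pics/w3.png

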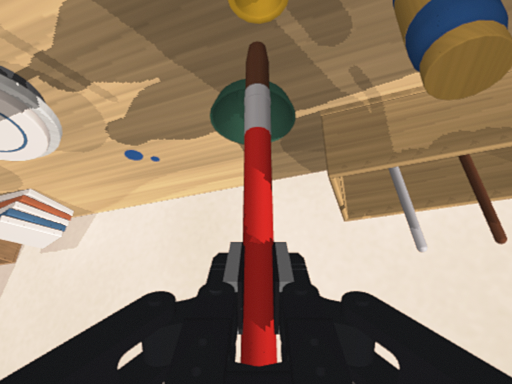

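View pics/st3.png

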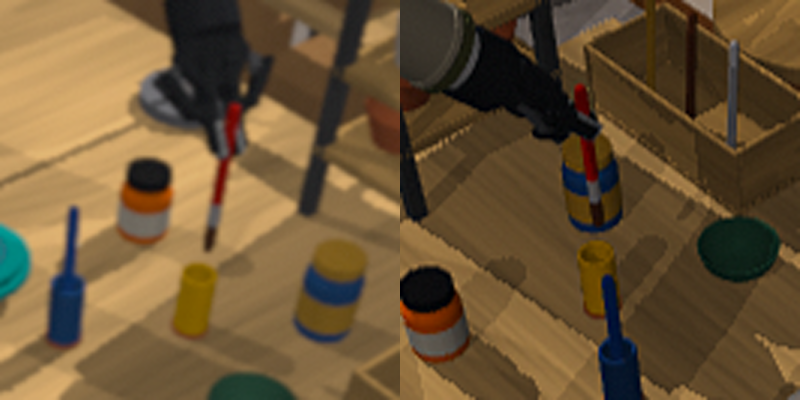

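The brush hangs vertically above the yellow pot: scene tip (344.7,152.7) and pot mouth (341,160); side tip (196,135) and pot mouth (195.7,143). There may be a few mm of offset, so I'll fit with masks before lowering.

```bash
python3 - <<'E'
from h import *
from scipy.optimize import minimize
s,t=[pickle.load(open(f"pics/{n}.pkl","rb")) for n in("s3","t3")]
d=pickle.load(open("d0.pkl","rb"))
def hsv(c): return cv2.cvtColor(c['pixels'],cv2.COLOR_BGR2HSV)
def win(m,x0,x1,y0,y1):
    o=np.zeros(m.shape,bool); o[y0:y1,x0:x1]=m[y0:y1,x0:x1]>0; return o
def sil(c,segs,up=4):
    "soft silhouette of stacked discs [(centre,r)..] hull"
    m=np.zeros((384*up,512*up),np.uint8); pts=[]
    for X,r in segs:
        for k in np.linspace(0,2*np.pi,24): pts.append(px(c,np.array(X)+[r*np.cos(k),r*np.sin(k),0]))
    h=cv2.convexHull((((np.array(pts)+.5)*up)).astype(np.float32)); cv2.fillConvexPoly(m,np.round(h).astype(np.int32),1)
    return cv2.resize(m.astype(np.float32),(512,384),interpolation=cv2.INTER_AREA)
ys=win(cv2.inRange(hsv(d['scene']),(18,140,60),(32,255,255)),325,355,152,188)
yt=win(cv2.inRange(hsv(d['side']),(18,140,50),(32,255,255)),183,212,135,170)
print(ys.sum(),yt.sum())
pot=lambda p:[([p[0],p[1],0],.0225),([p[0],p[1],.006],.0215),([p[0],p[1],.085],.021)]
for cams in([(d['scene'],ys),(d['side'],yt)],[(d['scene'],ys)],[(d['side'],yt)]):
    r=minimize(lambda p:sum(np.abs(sil(c,pot(p))-m).sum() for c,m in cams),[.587,.303],method='Nelder-Mead',options=dict(initial_simplex=[[.587,.303],[.597,.303],[.587,.313]],xatol=2e-4))
    print(r.x.round(4),r.fun)
# red handle: mask, line fits -> fit 3D axis
for n,c,w in(("s",s,(335,365,95,150)),("t",t,(180,205,80,130))):
    h=hsv(c); m=win(cv2.inRange(h,(0,150,50),(6,255,255))|cv2.inRange(h,(174,150,50),(180,255,255)),*w)
    y,x=np.nonzero(m); vx,vy,x0,y0=cv2.fitLine(np.c_[x,y].astype(np.float32),2,0,.01,.01).ravel()
    f=lambda yy:x0+vx/vy*(yy-y0)
    print(n,m.sum(),"brush col at row",[(k,round(float(f(k)),2)) for k in(w[2]+15,w[2]+30,153 if n=="s" else 136)],"model",[px(c,[.587,.303,q]).round(2).tolist() for q in(.3,.27,.12)], 'rows',y.min(),y.max())
    P=proj_of(c); K,M=P; A=K@M
    l=np.cross([f(100),100,1],[f(140),140,1]); l/=np.hypot(*l[:2]); print("plane",(l@A).round(4).tolist())
    globals()[n+'pl']=l@A
# axis = intersection of two planes: xy at heights
for z in(.27,.12):
    A=np.array([spl,tpl]); print(z,np.linalg.solve(A[:,:2],-(A[:,2]*z+A[:,3])).round(4))
E
```

```text
300 361
[0.5837 0.3052] 274.625
[0.5795 0.3081] 32.9375
[0.5898 0.3128] 214.3125
s 95 brush col at row [(110, 351.84), (125, 348.99), (153, 343.68)] model [[351.47, 107.71], [349.95, 115.9], [343.04, 153.0]] rows 104 137
plane [-314.771, -258.5048, 0.6709, 263.8689]
t 92 brush col at row [(95, 190.13), (110, 192.24), (136, 195.89)] model [[188.16, 92.63], [189.23, 100.37], [194.15, 135.84]] rows 88 119
plane [-421.7336, 268.8129, -2.0175, 169.2085]
0.27 [0.5917 0.3009]
0.12 [0.592  0.3002]
```

Relative to the pot, the brush sits about 4.5 mm too far out in x, with no lateral offset in the wrist view. That is inside the 9 mm clearance, but I'll correct it before lowering.

```bash
python3 - <<'E'
from h import *
from rig import *
a=-20; z=az(a,-45); o=rpy(z,az(a+90)); g=np.array([.5825,.3035,0])
F=lambda:(telemetry.current_wrist_force().round(2),telemetry.current_ee_pos().round(4)[2])
arm.movel(tcp(g+[0,0,.27],z),o,.1); print(F())
for h in(.23,.20,.175,.162): 
    arm.movel(tcp(g+[0,0,h],z),o,.08); print(h,F())
claw.grip(.3,40); arm.sleep(.3); print(F(),telemetry.current_grip_width(),telemetry.current_clock())
s=snap("scene","s4"); t=snap("side","t4"); snap("wrist","w4")
cs=[cv2.resize(v['pixels'][y:y+133,x:x+133],(400,400),interpolation=cv2.INTER_CUBIC) for v,x,y in((s,275,80),(t,130,70))]
cv2.imwrite("pics/st4.png",np.hstack(cs))
E
```

```text
(array([-0.31, -0.4 , -1.49]), np.float64(0.38))
0.23 (array([-0.09,  0.68, -0.92]), np.float64(0.3396))
0.2 (array([-0.11,  0.62,  0.58]), np.float64(0.3095))
0.175 (array([ 0.62, -0.1 , -0.3 ]), np.float64(0.2844))
0.162 (array([-0.13,  0.27, -0.54]), np.float64(0.2714))
(array([ 0.67,  0.19, -0.3 ]), np.float64(0.2717)) 0.2965980917227295 11.2
```

View pics/st4.png

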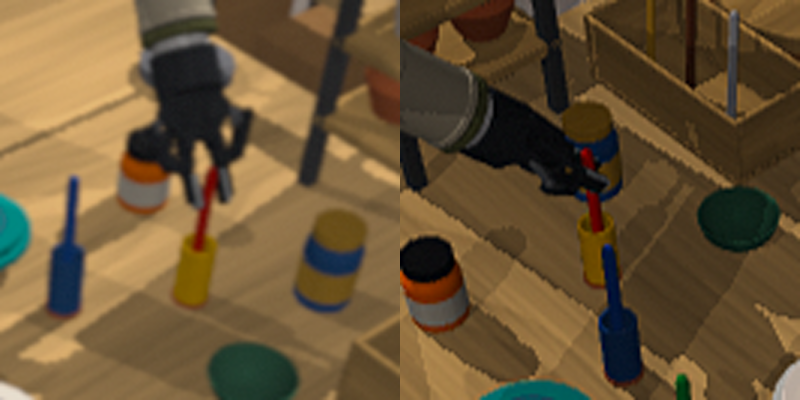

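The red brush stands in the yellow pot: scene (205,210) in the left crop, side (595,200) in the right one. I'll retreat and measure the blue brush numerically.

```bash
cat >> h.py <<'E'
def axis(s,ws,t,wt,lo,hi):
    "axis point/dir from colour masks: windows (x0,x1,y0,y1)"
    pl=[];info=[]
    for c,w in((s,ws),(t,wt)):
        h=cv2.cvtColor(c['pixels'],cv2.COLOR_BGR2HSV); m=np.zeros(h.shape[:2],bool); q=(slice(w[2],w[3]),slice(w[0],w[1]))
        m[q]=(cv2.inRange(h,lo,hi)>0)[q]; y,x=np.nonzero(m)
        vx,vy,x0,y0=cv2.fitLine(np.c_[x,y].astype(np.float32),2,0,.01,.01).ravel(); f=lambda r:x0+vx/vy*(r-y0)
        l=np.cross([f(w[2]),w[2],1],[f(w[3]),w[3],1]); l/=np.hypot(*l[:2]); K,M=proj_of(c); pl.append(l@K@M)
        info.append((len(x),int(y.min()),int(y.max()),round(float(f(y.min())),1),round(float(f(y.max())),1)))
    A=np.array(pl); at=lambda z:np.r_[np.linalg.solve(A[:,:2],-(A[:,2]*z+A[:,3])),z]
    return at,info
E
python3 - <<'E'
from h import *
from rig import *
a=-20; z=az(a,-45); o=rpy(z,az(a+90)); g=np.array([.5825,.3035,.162])
claw.grip(.6)
arm.movel(tcp(g,z)-.14*z,o,.2)
s=snap("scene","s5"); t=snap("side","t5"); print(telemetry.current_clock())
at,i=axis(s,(325,365,125,162),t,(180,205,110,142),(0,150,50),(6,255,255)); print("red",at(.19),at(.1),i)
at,i=axis(s,(288,308,138,159),t,(192,212,150,170),(105,120,30),(125,255,255)); print("blue",at(.19),at(.1),i)
for n,w,c in(("s",(230,300,195,255),s),("t",(245,310,180,230),t)):
    h=cv2.cvtColor(c['pixels'],cv2.COLOR_BGR2HSV); m=cv2.inRange(h,(0,0,125),(180,70,255)); k=np.zeros_like(m); k[w[2]:w[3],w[0]:w[1]]=m[w[2]:w[3],w[0]:w[1]]
    cn=max(cv2.findContours(k,0,1)[0],key=cv2.contourArea); e=cv2.fitEllipse(cn); print(n,e, onz(c,e[0],.052), px(c,[.638,-.057,.052]))
E
```

```text
12.6667
red [0.58493704 0.30093494 0.19      ] [0.58528342 0.29978016 0.1       ] [(54, 136, 161, 345.3, 340.5), (77, 120, 141, 191.7, 194.9)]
blue [0.50897258 0.16868433 0.19      ] [0.5092033  0.16807066 0.1       ] [(29, 140, 158, 299.1, 297.5), (74, 151, 169, 198.3, 200.9)]
s ((266.2919616699219, 225.69674682617188), (40.129974365234375, 51.23233413696289), 91.05968475341797) [ 0.64929538 -0.06461863  0.052     ] [266.12448835 222.30307611]
t ((276.825927734375, 203.0397491455078), (35.47210693359375, 46.980224609375), 81.55989074707031) [ 0.62827101 -0.05750781  0.052     ] [278.92742376 201.344229  ]
```

```bash
python3 - <<'E'
from h import *
from rig import *
D=[0,0,-1]; g=np.array([.5095,.168,.16]); o=rpy(D,az(0))
q=ik(tcp(g+[0,0,.2],D),o); print(q)
arm.move_pose(tcp(g+[0,0,.12],D),o)
arm.movel(tcp(g,D),o,.12); print(telemetry.current_wrist_force())
claw.grip(0,80); print(telemetry.current_grip_width(),telemetry.current_grip_force(),telemetry.current_wrist_force(),telemetry.current_ee_pos())
arm.movel(tcp(g+[0,0,.2],D),o,.15)
print(telemetry.current_clock(),telemetry.current_grip_width())
s=snap("scene","s6"); t=snap("side","t6")
for n,c in(("s",s),("t",t)): print(n,[px(c,g+[0,0,k]).round(1).tolist() for k in(.2,.05)])
for b in(-60,-45,60):
  z=az(b,-45); G=np.array([.638,-.057,.152])-.154*z
  for y in(az(b+90),az(b-90),-az(b,45),az(b,45)):
    print(b,[None if v is None else np.round(v) for v in(ik(tcp(G+[0,0,h],z),rpy(z,y)) for h in(0,.08))])
E
```

```text
[-18.75575634   5.95715069  -4.78869117  86.33895076   0.49681225
  87.72462954 -23.53843193]
[ 0.27981078 -0.04744268 -0.00987505]
0.1414515535737685 77.86964893341064 [-1.96207805 -0.61218515  7.02186016] [0.50952342 0.16810457 0.31554359]
16.6083 0.13765070800225201
s [[302.9, 93.5], [299.5, 134.5]]
t [[193.1, 109.4], [198.2, 148.1]]
-60 [array([-25.,  11.,  -8., 105.,  49.,  74., -20.]), array([-24.,   7.,  -8.,  99.,  47.,  81., -13.])]
-60 [None, None]
-60 [array([-19.,  11., -14., 104.,  50.,  75.,  69.]), array([-18.,   7., -15.,  99.,  48.,  81.,  77.])]
-60 [array([ -21.,   11.,  -12.,  104.,   49.,   75., -111.]), array([ -21.,    7.,  -12.,   99.,   47.,   81., -103.])]
-45 [array([-22.,  -0.,  -8., 116.,  51.,  62., -10.]), array([-22.,  -4.,  -8., 110.,  47.,  68.,  -1.])]
-45 [None, None]
-45 [array([-16.,   0., -14., 116.,  51.,  62.,  80.]), array([-16.,  -4., -14., 110.,  46.,  68.,  89.])]
-45 [array([  -9.,    1.,  -21.,  116.,   51.,   62., -100.]), array([-14.,  -4., -16., 110.,  46.,  68., -91.])]
60 [array([ -18.,   31.,   67.,   99.,  -70.,   94., -148.]), None]
60 [array([  6.,  19.,  32.,  98., -56.,  81.,  24.]), array([  9.,  15.,  28.,  92., -52.,  85.,  16.])]
60 [array([ 14.,  18.,  22.,  97., -53.,  79., -68.]), array([ 13.,  14.,  23.,  92., -51.,  84., -75.])]
60 [array([ -3.,  21.,  44.,  98., -59.,  84., 117.]), array([ -4.,  17.,  45.,  92., -56.,  88., 109.])]
```

```bash
python3 - <<'E'
from h import *
from rig import *
z=az(-60,-45); o=rpy(z,az(30)); tip=np.array([.638,-.057,.152]); G=tip-.154*z
arm.move_pose(tcp(G+[0,0,.08],z),o); arm.movel(tcp(G,z),o,.12); arm.sleep(.5)
print(telemetry.current_clock(),telemetry.current_grip_width(),telemetry.current_ee_pos()-tcp(G,z))
s=snap("scene","s7"); t=snap("side","t7")
for n,c in(("s",s),("t",t)): print(n,px(c,tip),px(c,tip-.19*z),px(c,[.638,-.057,.052]),px(c,tip-.067*z))
cs=[cv2.resize(v['pixels'][y:y+133,x:x+133],(400,400),interpolation=cv2.INTER_CUBIC) for v,x,y in((s,220,120),(t,200,110))]
cv2.imwrite("pics/st7.png",np.hstack(cs))
E
```

```text
18.8167 0.14266088180321618 [ 1.27261046e-05 -1.10506158e-05  9.96206148e-05]
s [266.42595635 199.83681976] [285.67785706 136.95297149] [266.12448835 222.30307611] [273.18204101 177.76894143]
t [279.86614169 180.13980113] [236.06658373 138.21805652] [278.92742376 201.344229  ] [264.94437263 165.85777134]
```

View pics/st7.png

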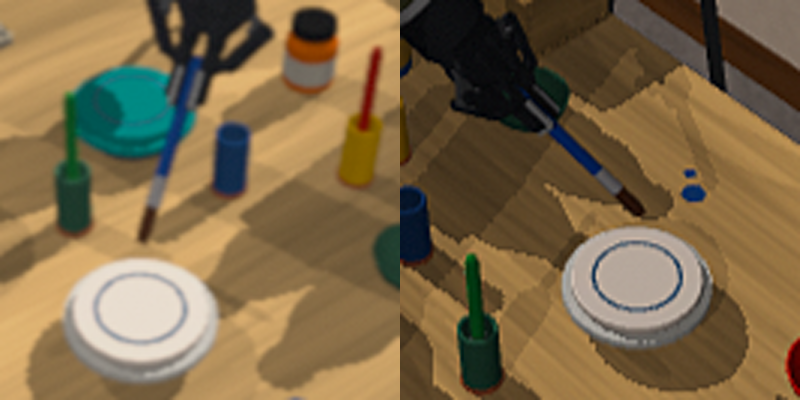

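The blue bristle end is at scene (267.7,200) and side (280.3,181), within 1.5 px of the target 10 cm above the tile's centre. The red brush stands in the yellow pot, so I'll hand in.

```bash
python3 -c "
from rig import *
print(sign_off(), telemetry.current_clock())"
```

```text
the job is handed in; nothing more can be done
the job is handed in; nothing more can be done
```

The red brush stands released in the yellow pot, and the blue brush is held still at 45°, its bristle end about 10 cm above the middle of the white tile; the job was handed in at about 19 s.

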